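# Fish the magazine weight out of the gap and pack the dishes down

### The arm

A 6-joint arm with a two-finger parallel gripper is mounted at the origin on the work surface. World frame = base frame: x ahead of the robot, y to its left, z up, the work surface at z = 0. Lengths are in m, angles in degrees, forces in N, time in s.
With the tool pointing down it reaches from about 0.3 to 0.875 m from the base axis. Payload 6.4 kg.
Tool frame: the origin (TCP) lies on the centre line of the jaws, within the pads' length; the fingertips stand 14 mm ahead of it and the grasp point (between the pads) lies 5 mm behind it; z points along the fingers, y is the line along which they close (so a half turn about z gives the same grasp; the last joint's range is limited). The gripper opens to 88 mm and grips with 3 to 60 N. Pads are 18 mm wide; open, the fingers measure 123 mm over their backs; the gripper's body (75 mm by 187 mm) begins 45 mm behind the grasp point.
Start: joints at [-88.711, 10.359, 92.074, -0, 77.567, -11.82], TCP at [0.13, -0.56, 0.253] pointing down, gripper open.
Joint ranges: [-171.53, 171.53], [-51.25, 118.39], [17.06, 147.69], [-65.23, 245.23], [0, 150.52], [-178.68, 178.68]. Speed limits (degrees/s): [147.25, 147.25, 172.46, 180, 180, 180].

### API

Orientations are given as a 3x3 rotation matrix whose columns are the frame's x, y, z axes.
In Python, from bench import monitor, cams, job gives the robot as it stands.
- The arm moves only by the shell command python3 -m pendant 'ROWS' [FORCE]. ROWS is JSON, one flat list of numbers, 7 for each row, row after row: the shift along the tool's x, y, z in m, then the turn, a rotation vector about the tool's x, y, z in degrees, then the finger opening in m, from 0 to 0.0881. A call has 1 to 20 rows; each row shifts and turns the commanded pose from where the row before left it, along the tool's axes as they then stand; what a row does not reach is not made up. A row lasts 1/10 s, in which the tool goes at most 50 mm and 8.59 degrees, less where a joint would pass 70% of its speed; a pose out of reach is approached as far as the arm can. A call with a gripper value outside its range is refused whole. The fingers move at their own pace and stop on an object; FORCE is the grip in N (left out, the last holds). Time passes only in rows, so rows that do not move let the fingers close. It gives the time, the measured TCP pose, the force, the opening and the grip force at its end, in the units of the state.
- monitor.state(): the state, without advancing time (a new reading comes with each control period).
- cams.get_image(name): name is "scene" or "side" or "wrist"; returns a dict with "pixels" (480x640x3 uint8, red, green, blue), "z_map" (480x640 float32, m along the optical axis (not along the pixel's ray), 0 where there is no reading), "K" (3x3 intrinsics, pixels), "eye" and "attitude" of the camera in the world. Camera axes: x right, y down, z forward; pixel columns grow to the right and rows downward; lengths in m; the calibration is good to about 2 mm. A picture is of the moment at which its call begins.
- job.close_job(): hands the job in; it is judged then, once.
The state is a dict: "clock": time; "qpos": joint angles; "dq": joint speeds; "joint_torque": joint torques, N m; "ee_pos": TCP position; "ee_rot": TCP orientation; "contact_force": force on the tool from outside, world axes, zero at the start; "wrist_torque": the same for the moment, N m; "width": finger opening in m; "gripper_force": force on a finger pad.
Only numpy, scipy, OpenCV 4.12 (cv2) and the standard library are available. Lean on these libraries where they do the work, as an engineer would, in place of code of your own. Each camera call takes 0.05 s, during which the arm holds its last target. There are 200 camera calls.

### The job

The steel weight of the dish magazine has fallen into the gap between the carton and the steel bin: take the bent rod from its stand, fish the weight out by its wire handle and lower it upright onto the dishes in the magazine, without touching it with the gripper or letting it drop. Then press the weight down with the rod until the dish stack bottoms out firmly, without using great force. Finally hang the rod back upright in the slot of its stand, and leave the other things on the table where they are.

Things in the scene. Friction and masses are not known exactly. Their poses are not given: they have to be found in the camera images.
- weight_center (a point): loose plain steel block, 90 x 34 x 28 mm (x, y, z), about 0.4 kg; the point is the block's centre, 14 mm above its underside. It starts upright on the table in the gap, its x roughly along the gap, and has a wire handle on top (see handle_pivot)
- handle_pivot (a point): pivot of the weight's wire handle, 17 mm above the block's centre; axis along the block's y. Wire 4.4 mm; two legs 28 mm apart in y (23.6 mm clear between), 34 mm long, then a roof-like peak 46 mm from the pivot. It swings easily, up to 0.6 rad towards either end (x) of the block; how far it leans is not reported (this frame is the block's): feel or look for it
- weight: the same weight; origin at the centre of the block's underside
- gap_floor (a point): middle of the gap between the cardboard carton (+y side) and the steel bin (-y side), at table height. Fixed; the gap runs along this frame's x, 50 mm wide, x -100 to +100 mm, open above and at -x, closed at +x by a steel panel. Carton (90 mm wide) and bin (80 mm wide) are 120 mm tall, the panel (10 mm thick) 50 mm
- rod_grip (a point): bent steel rod with black plastic handle, 0.13 kg, hanging in its stand; the point is the handle's centre (24 mm in x, 22 mm in y, 72 mm tall); grasp it across y. z is up along the rod. A 34 mm disc under the handle has its underside 42 mm below the point. Hook: see rod
- rod: the same rod (7 mm thick); origin on its axis at the hook's underside, 135 mm below rod_grip. Heights above it: an open V hook, its bottom at x = 0, opening to +x, up-turned tip at x = +20.5 mm, 19.5 mm high; its back rises to x = -14 mm at 18 mm and runs straight up at x = -14 mm to 60 mm, then cranks back to the axis (x = 0) at 74 mm; disc at 93 mm
- slot (a point): rod stand (fixed): post with a forked plate 8 mm thick; the point is on the plate's top, 125 mm above the table, where the rod's axis belongs, its disc resting on the plate. Slot 16 mm wide along this frame's x, open at -x (25 mm away), closed 14 mm past the point; prongs to y = +-28 mm; post beyond x = +39 mm. Lift the rod a little and draw it out to -x; the hook does not pass up through the slot
- magazine_base (a point): aluminium dish magazine (fixed), the point under its middle at table height. Inside 106 mm along x, 46 mm along y; walls 95 mm high; each end has an open slot 26 mm wide, down to 30 mm above the table, through which the rod can leave along x. A stack of white dishes fills it; the weight belongs lying on the stack, its length along the magazine's x (either way round)
- stack_top (a point): centre of the top of the dish stack in the magazine, 75 mm above the table at joint value 0, 40 mm when fully down
- stack (a joint): how far the dish stack is pressed down, m: 0 raised, 0.035 fully down on its firm stop. It slides stiffly (about 8 N, the weight's own 4 N included) and stays; the weight alone does not move it. Pressed home firmly means well over 7 N from the rod at the stop
- water_bottle: clear water bottle, 62 mm across, 200 mm tall; origin under its centre
- sample_jar: glass jar, 72 mm across, 90 mm tall; origin under its centre
- dish_a: single white dish, 84 mm across, 22 mm tall; origin under its centre
- cup: white cup, 72 mm across, 75 mm tall; origin under its centre
- spatula: spatula lying on the table; its length is its x axis
- dish_pile: pile of round white dishes, 84 mm across, 34 mm tall; origin under its centre
Not all that is in view belongs to the job. What is shaped like the weight but brown or green is not meant.

How it is judged:
By the outcome, as a careful person would: the job done as asked, in the order asked, and still so for the second after the job is handed in, with the robot touching nothing.
It also fails if it takes over 72 s, if anything falls off the work surface, if the arm or the gripper's body presses on something with over 40 N, if the wrist force passes 120 N, or if a joint passes its speed limit or range.

## Working session

There is one attempt and no reset: what is moved stays moved. The work goes in short steps, Python scripts to look and compute and a shell command to move; the robot and the scene stay as the last step left them, time stands still between calls to the robot, and variables do not carry over. Pictures are saved under pics/ and viewed, at most 12 in all, crops included, and the job is handed in when it is done.

```bash
mkdir -p pics && ls && cat > h.py <<'E'
import numpy as np, cv2
from bench import monitor, cams, job
def grab(n):
    d=cams.get_image(n); return d
def cloud(d):
    z=d["z_map"]; K=np.array(d["K"]); v,u=np.mgrid[:480,:640]
    p=np.stack([(u-K[0,2])/K[0,0]*z,(v-K[1,2])/K[1,1]*z,z],-1)
    P=p@np.array(d["attitude"]).T+np.array(d["eye"]); P[z==0]=np.nan
    return P
def ray(d,u,v,h):
    K=np.array(d["K"]); r=np.array(d["attitude"])@np.array([(u-K[0,2])/K[0,0],(v-K[1,2])/K[1,1],1]); e=np.array(d["eye"])
    return e+r*(h-e[2])/r[2]
def save(n,img): cv2.imwrite("pics/"+n+".png",img[...,::-1])
E
python3 - <<'E'
from h import *
import pickle
o=[]
D={}
for n in("scene","side","wrist"):
    d=grab(n);D[n]=d; print(n,np.round(d["eye"],3),np.round(d["attitude"],3).tolist(),np.round(d["K"],1).tolist())
    save(n,d["pixels"])
pickle.dump(D,open("d0.pkl","wb"))
s=monitor.state(); print(s)
a=cv2.resize(D["wrist"]["pixels"],(400,300)); b=cv2.resize(D["side"]["pixels"],(400,300))
E
```

```text
pics
scene [1.26  0.325 1.141] [[-0.395, 0.723, -0.567], [0.919, 0.318, -0.235], [0.011, -0.614, -0.79]] [[539.7, 0.0, 322.3], [0.0, 539.7, 242.2], [0.0, 0.0, 1.0]]
side [0.38  0.757 0.786] [[-0.971, -0.168, 0.169], [-0.238, 0.623, -0.745], [0.02, -0.764, -0.645]] [[455.5, 0.0, 324.4], [0.0, 455.5, 241.6], [0.0, 0.0, 1.0]]
wrist [ 0.196 -0.545  0.383] [[0.227, -0.94, -0.256], [-0.974, -0.219, -0.059], [-0.001, 0.263, -0.965]] [[352.2, 0.0, 317.6], [0.0, 352.2, 238.1], [0.0, 0.0, 1.0]]
{'clock': 0.15, 'qpos': array([-8.87096231e+01,  1.03914036e+01,  9.21163964e+01, -6.71871927e-04,
        7.75666619e+01, -1.18181368e+01]), 'dq': array([-0.03093802, -0.12957978, -0.24781872, -0.09582443,  0.01448455,
       -0.02987736]), 'joint_torque': array([ 6.85538016e-04, -4.34233761e+01, -3.42174304e+01,  7.02285930e-02,
        3.56293994e-02, -7.50437357e-05]), 'ee_pos': array([ 0.13043219, -0.55962907,  0.25204178]), 'ee_rot': array([[ 9.73941709e-01,  2.26798471e-01, -4.07148500e-05],
       [ 2.26798331e-01, -9.73940876e-01,  1.29901933e-03],
       [ 2.54961740e-04, -1.27440316e-03, -9.99999155e-01]]), 'contact_force': array([ 0.85584199, -0.26587595, -0.72643997]), 'wrist_torque': array([ 0.08519928,  0.01786191, -0.04447082]), 'gripper_force': 0.0, 'width': 0.08822724188528609}
```

View pics/scene.png

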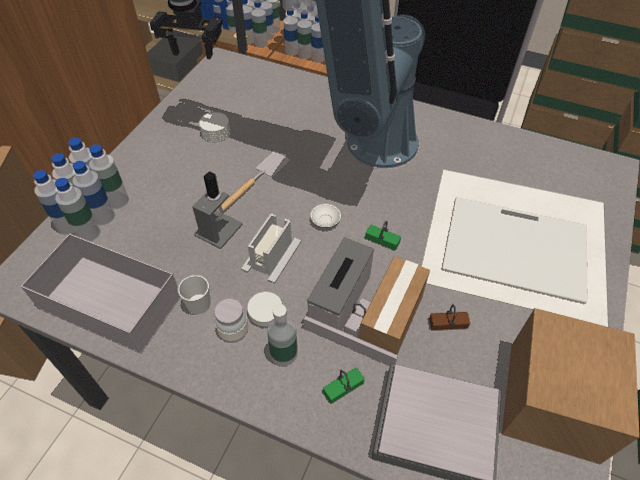

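View pics/side.png

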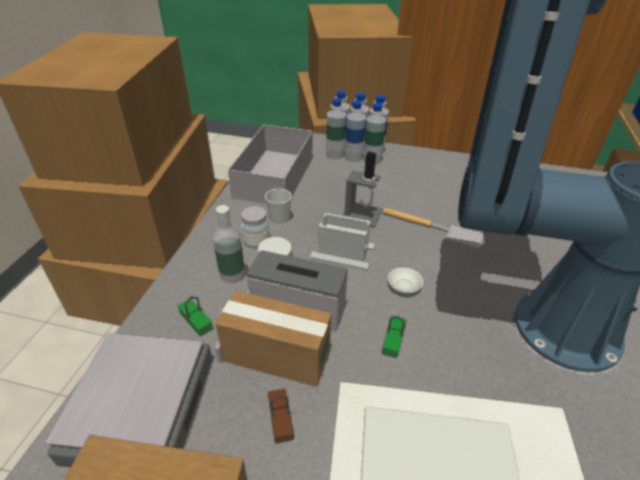

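Candidates for the weight in the scene picture are green (382,236), green (343,385), brown (450,320) and the bare steel block in the gap, about (357,312). I choose the steel one in the gap; crop check next. The rod handle is at (211,185) and the magazine at (270,245).

```bash
python3 - <<'E'
from h import *
import pickle
D=pickle.load(open("d0.pkl","rb"));d=D["scene"];im=d["pixels"]
def crop(u0,v0,w,h,W,H): return cv2.resize(im[v0:v0+h,u0:u0+w],(W,H),interpolation=cv2.INTER_CUBIC)
A=crop(295,230,140,135,400,386); B=crop(180,165,140,135,400,386)
save("crop0",np.hstack([A,B]))
for n in("scene","side"):
    P=cloud(D[n])
    def rect(name,u0,v0,u1,v1,zl,zh):
        R=P[v0:v1,u0:u1].reshape(-1,3); Q=R[(R[:,2]>zl)&(R[:,2]<zh)]
        c,s,a=cv2.minAreaRect(Q[:,:2].astype(np.float32)); print(n,name,len(Q),"c",np.round(c,4),"s",np.round(s,4),"a",round(a,1),"z",np.median(Q[:,2]).round(4))
    if n=="scene":
        rect("carton",360,250,435,360,.112,.13); rect("bin",305,235,375,330,.112,.13)
        rect("mag",240,210,300,280,.085,.105); rect("plate",190,190,235,225,.115,.133); rect("handle",200,165,225,200,.145,.26)
        rect("handletop",200,165,225,200,.195,.26)
        rect("weight",340,295,375,325,.02,.035)
    else:
        rect("carton",210,290,335,385,.112,.13); rect("bin",240,250,350,320,.112,.13)
        rect("mag",310,205,380,265,.085,.105); rect("plate",340,165,390,195,.115,.133); rect("handle",360,145,380,185,.145,.26); rect("handletop",360,145,380,185,.195,.26)
E
```

```text
scene carton 3323 c [0.5939 0.1932] s [0.1682 0.206 ] a 87.5 z 0.1187
scene bin 2797 c [0.5927 0.137 ] s [0.1614 0.2035] a 88.1 z 0.1185
scene mag 325 c [ 0.5339 -0.1183] s [0.0604 0.1203] a 87.9 z 0.0921
scene plate 479 c [ 0.5214 -0.2901] s [0.0586 0.083 ] a 84.6 z 0.1235
scene handle 251 c [ 0.507  -0.2878] s [0.0259 0.0256] a 80.3 z 0.1793
scene handletop 72 c [ 0.5061 -0.288 ] s [0.0227 0.0236] a 84.2 z 0.1996
scene weight 346 c [0.6185 0.1536] s [0.0369 0.0893] a 87.8 z 0.0263
side carton 4328 c [0.5926 0.2015] s [0.1517 0.2021] a 87.5 z 0.1211
side bin 4368 c [0.5886 0.1518] s [0.1956 0.2003] a 88.0 z 0.1211
side mag 490 c [ 0.53   -0.1199] s [0.0625 0.1181] a 87.8 z 0.0932
side plate 345 c [ 0.5156 -0.292 ] s [0.0604 0.0811] a 84.9 z 0.126
side handle 241 c [ 0.5009 -0.2896] s [0.0269 0.0261] a 76.9 z 0.1791
side handletop 63 c [ 0.5003 -0.2906] s [0.0261 0.0238] a 80.7 z 0.2018
```

View pics/crop0.png

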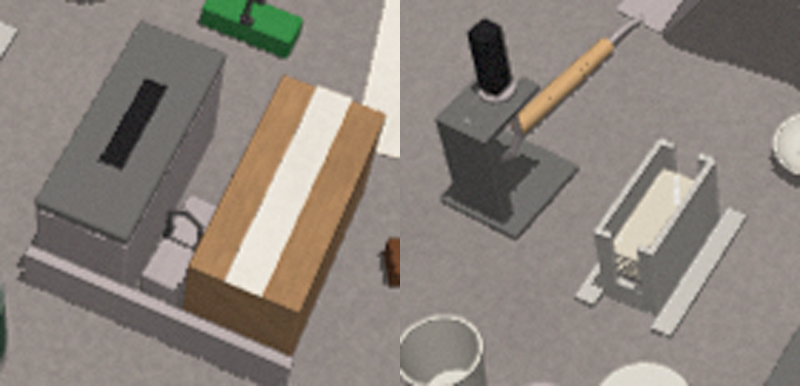

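The crop shows the steel weight in the gap, left panel about (180,245), with the dark wire handle tilted around (185,225). That choice is right. The right panel shows the rod's black handle in the stand and the magazine with its slotted ends. I'll move over the stand for a close look.

```bash
python3 -m pendant '[0,0,0,0,0,6.1,0.088, 0,0,0,0,0,6.1,0.088, 0,0,0,0,0,6.1,0.088, 0.0275,-0.03,-0.005,0,0,0,0.088, 0.0275,-0.03,-0.005,0,0,0,0.088, 0.0275,-0.03,-0.005,0,0,0,0.088, 0.0275,-0.03,-0.005,0,0,0,0.088, 0.0275,-0.03,-0.005,0,0,0,0.088, 0.0275,-0.03,-0.005,0,0,0,0.088, 0.0275,-0.03,-0.005,0,0,0,0.088, 0.0275,-0.03,-0.005,0,0,0,0.088, 0.0275,-0.03,-0.005,0,0,0,0.088, 0.0275,-0.03,-0.005,0,0,0,0.088, 0,0,0,0,0,0,0.088, 0,0,0,0,0,0,0.088]'
cat >> h.py <<'E'
def plan(x,y,z,yaw):
    "tool shift (after the turn) to bring TCP to x,y,z and the turn about tool z"
    s=monitor.state(); R=s["ee_rot"]; cur=np.degrees(np.arctan2(R[1,0],R[0,0])); a=np.radians(yaw)
    Rt=np.array([[np.cos(a),np.sin(a),0],[np.sin(a),-np.cos(a),0],[0,0,-1]])
    print("shift",np.round(Rt.T@(np.array([x,y,z])-s["ee_pos"]),4),"turn z",round(-(yaw-cur),2),"at",np.round(s["ee_pos"],4),"yaw",round(cur,2),"tilt",np.round(R[:2,2],4),"F",np.round(s["contact_force"],1),"w",round(s["width"],4),"t",s["clock"])
E
python3 - <<'E'
from h import *
import pickle
D=pickle.load(open("d0.pkl","rb"))
d=grab("wrist"); pickle.dump(d,open("w1.pkl","wb"))
b=cv2.resize(D["side"]["pixels"][140:245,330:430],(400,420),interpolation=cv2.INTER_CUBIC)
a=cv2.resize(d["pixels"],(400,300)); a=np.vstack([a,np.zeros((120,400,3),np.uint8)])
save("w1",np.hstack([a,b]))
P=cloud(d)
R=P.reshape(-1,3)
for n,zl,zh in(("plate",.118,.133),("handletop",.19,.23),("handle",.15,.185)):
    m=(R[:,2]>zl)&(R[:,2]<zh)&(np.abs(R[:,0]-.52)<.08)&(np.abs(R[:,1]+.29)<.06)
    Q=R[m]; v,u=np.unravel_index(np.where(m)[0],(480,640))
    if len(Q): print(n,len(Q),cv2.minAreaRect(Q[:,:2].astype(np.float32)),np.median(Q[:,2]),u.min(),u.max(),v.min(),v.max())
plan(.504,-.289,.25,-5)
E
```

```text
clock: 1.65
ee_pos: [0.4317, -0.2855, 0.3025]
ee_rot: [[0.996, -0.088, -0.001], [-0.088, -0.996, -0.0], [-0.001, 0.0, -1.0]]
contact_force: [-0.9, -0.7, 0.6]
width: 0.0879
gripper_force: 0.0
plate 5243 ((0.5179287791252136, -0.29347851872444153), (0.056015606969594955, 0.08007579296827316), 83.14140319824219) 0.12403693024851681 284 353 65 167
handletop 1309 ((0.503000795841217, -0.2915995419025421), (0.022013138979673386, 0.023958802223205566), 80.71611022949219) 0.20077765124298588 299 334 115 155
shift [ 0.0729 -0.0035  0.0523] turn z -0.15 at [ 0.4311 -0.2861  0.3023] yaw -5.15 tilt [-0.0009  0.0002] F [-0.1  1.  -0.3] w 0.0882 t 1.7
```

View pics/w1.png

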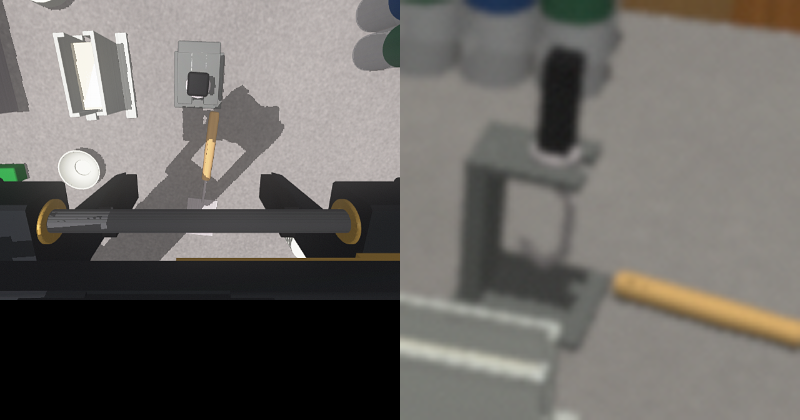

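The left panel is the wrist view, with the rod handle at (198,84) in the stand and the spatula in front of it, low. The right panel is the side view, showing the hook opening towards the post (+x) and the rod upright. Grasp pose: about (0.5035,-0.291), yaw -9°.

```bash
python3 -m pendant '[0,0,0,0,0,3.85,0.088, 0.0241,-0.0022,0,0,0,0,0.088, 0.0241,-0.0022,0,0,0,0,0.088, 0.0241,-0.0021,0,0,0,0,0.088, 0,0,0.035,0,0,0,0.06, 0,0,0.035,0,0,0,0.06, 0,0,0.035,0,0,0,0.06, 0,0,0.025,0,0,0,0.06, 0,0,0.01,0,0,0,0.06, 0,0,0,0,0,0,0.06]'
python3 - <<'E'
from h import *
plan(.5035,-.291,.162,-9)
P=cloud(grab("wrist"));R=P.reshape(-1,3)
m=(R[:,2]>.185)&(R[:,2]<.215)&(np.abs(R[:,0]-.504)<.03)&(np.abs(R[:,1]+.29)<.016)
Q=R[m];print(len(Q),cv2.minAreaRect(Q[:,:2].astype(np.float32)) if len(Q)>5 else 0)
E
```

```text
clock: 2.7
ee_pos: [0.5023, -0.2915, 0.1611]
ee_rot: [[0.987, -0.159, -0.003], [-0.159, -0.987, 0.002], [-0.003, -0.002, -1.0]]
contact_force: [-0.4, -0.4, -0.2]
width: 0.0601
gripper_force: 0.0
shift [ 0.0011 -0.0007 -0.0009] turn z -0.15 at [ 0.5023 -0.2915  0.1611] yaw -9.15 tilt [-0.0027  0.0022] F [-0.4 -0.4 -0.2] w 0.0601 t 2.7
3489 ((0.5037104487419128, -0.2916034460067749), (0.02203662320971489, 0.02501356229186058), 80.61956787109375)
```

```bash
python3 -m pendant '[0.001,0,0,0,0,0,0.04, 0,0,0,0,0,0,0.02, 0,0,0,0,0,0,0.01, 0,0,0,0,0,0,0.01, 0,0,0,0,0,0,0.01, 0,0,0,0,0,0,0.01, 0,0,0,0,0,0,0.01]' 50
```

```text
clock: 3.45
ee_pos: [0.505, -0.2913, 0.1631]
ee_rot: [[0.988, -0.157, 0.0], [-0.157, -0.988, -0.0], [0.0, 0.0, -1.0]]
contact_force: [-0.5, 0.6, 3.7]
width: 0.0218
gripper_force: 50.0
```

```bash
python3 -m pendant '[0,0,-0.003,0,0,0,0.01, 0,0,-0.004,0,0,0,0.01, -0.005,0,0,0,0,0,0.01, -0.01,0.0004,0,0,0,0,0.01, -0.015,0.0005,0,0,0,0,0.01, -0.015,0.0005,0,0,0,0,0.01, -0.015,0.0005,0,0,0,0,0.01, -0.01,0,0,0,0,0,0.01, 0,0,-0.02,0,0,0,0.01, 0,0,-0.04,0,0,0,0.01, 0,0,-0.04,0,0,0,0.01, 0,0,-0.04,0,0,0,0.01, 0,0,-0.02,0,0,0,0.01, 0,0,0,0,0,-6.9,0.01]'
python3 - <<'E'
from h import *
plan(.52,.155,.33,-2.2)
E
```

```text
clock: 4.85
ee_pos: [0.4362, -0.2832, 0.334]
ee_rot: [[0.999, -0.036, 0.005], [-0.036, -0.999, -0.005], [0.005, 0.005, -1.0]]
contact_force: [-0.5, -0.3, -1.8]
width: 0.0215
gripper_force: 50.0
shift [ 0.0669 -0.4411  0.004 ] turn z 0.15 at [ 0.4362 -0.2832  0.334 ] yaw -2.05 tilt [ 0.0052 -0.0053] F [-0.5 -0.3 -1.8] w 0.0215 t 4.85
```

```bash
python3 -m pendant '[0.003,-0.02,0,0,0,0,0.01, 0.006,-0.04,0,0,0,0,0.01, 0.006,-0.04,0,0,0,0,0.01, 0.006,-0.04,0,0,0,0,0.01, 0.006,-0.04,0,0,0,0,0.01, 0.006,-0.04,0,0,0,0,0.01, 0.006,-0.04,0,0,0,0,0.01, 0.006,-0.04,0,0,0,0,0.01, 0.006,-0.04,0,0,0,0,0.01, 0.006,-0.04,0,0,0,0,0.01, 0.006,-0.04,0,0,0,0,0.01, 0.003,-0.021,0,0,0,0,0.01, 0,0,0,0,0,0,0.01, 0,0,0,0,0,0,0.01]'
python3 - <<'E'
from h import *
import pickle
plan(.52,.155,.33,-2.2)
d=grab("wrist"); pickle.dump(d,open("w2.pkl","wb")); save("w2",d["pixels"]); e=grab("side"); s=grab("scene"); pickle.dump([s,e],open("s2.pkl","wb"))
P=cloud(d);R=P.reshape(-1,3); np.set_printoptions(suppress=True,precision=4)
m=(R[:,2]>.110)&(R[:,2]<.13)&(R[:,0]>.47)&(R[:,0]<.70)
for n,lo,hi in(("carton",.172,.30),("bin",.03,.137)):
    Q=R[m&(R[:,1]>lo)&(R[:,1]<hi)]; print(n,len(Q),cv2.minAreaRect(Q[:,:2].astype(np.float32)),np.median(Q[:,2]))
m=(R[:,2]>.018)&(R[:,2]<.036)&(np.abs(R[:,1]-.155)<.024)&(R[:,0]>.5)&(R[:,0]<.68)
Q=R[m];print("wt",len(Q),cv2.minAreaRect(Q[:,:2].astype(np.float32)),np.median(Q[:,2]))
m=(R[:,2]>.042)&(R[:,2]<.09)&(np.abs(R[:,1]-.155)<.022)&(R[:,0]>.53)&(R[:,0]<.68)
Q=R[m];print("wire",len(Q),Q.mean(0) if len(Q) else 0, Q[np.argsort(-Q[:,2])[:8]] if len(Q) else 0)
E
```

```text
clock: 6.25
ee_pos: [0.5174, 0.156, 0.3293]
ee_rot: [[0.999, -0.036, -0.001], [-0.036, -0.999, -0.001], [-0.001, 0.001, -1.0]]
contact_force: [-0.2, -0.6, -1.3]
width: 0.0217
gripper_force: 50.0
shift [ 0.0026  0.0009 -0.0007] turn z 0.12 at [0.5174 0.156  0.3293] yaw -2.08 tilt [-0.0007 -0.0005] F [-0.2 -0.6 -1.3] w 0.0217 t 6.25
carton 21923 ((0.5946261286735535, 0.22985266149044037), (0.09037987887859344, 0.20134493708610535), 87.45721435546875) 0.11916861160687775
bin 19080 ((0.5884547829627991, 0.09486083686351776), (0.08032836019992828, 0.20037153363227844), 87.52496337890625) 0.11911375061118176
wt 2294 ((0.5907838344573975, 0.15600401163101196), (0.042304977774620056, 0.1791178286075592), 87.45709991455078) 0.026998390539367673
wire 361 [0.602  0.1448 0.0681] [[0.5373 0.1373 0.09  ]
 [0.5352 0.1373 0.0899]
 [0.6329 0.133  0.0897]
 [0.5887 0.135  0.0896]
 [0.5868 0.135  0.0893]
 [0.5393 0.1372 0.0892]
 [0.5414 0.1371 0.089 ]
 [0.5907 0.1349 0.089 ]]
```

View pics/w2.png

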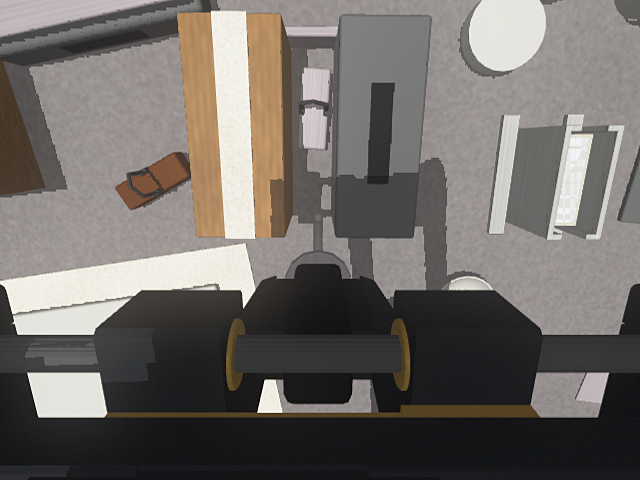

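The picture shows the gap between carton (235,125) and bin (380,125). The weight lies at about (315,108), with its dark handle bow around (314,104) and the hook tip at (318,215). Next I measure the weight and its wire in this view.

```bash
python3 - <<'E'
from h import *
import pickle
d=pickle.load(open("w2.pkl","rb")); P=cloud(d); im=d["pixels"]
np.set_printoptions(suppress=True,precision=4)
g=np.array([.5914,.1599]);a=np.radians(-2.5);X=np.array([np.cos(a),np.sin(a)]);Y=np.array([-np.sin(a),np.cos(a)])
L=np.stack([(P[...,:2]-g)@X,(P[...,:2]-g)@Y,P[...,2]],-1)
sub=im[55:160,296:336].astype(int)
bright=(im.astype(int).sum(-1)>480)
v,u=np.mgrid[:480,:640]
m=bright&(u>298)&(u<334)&(v>58)&(v<158)&(L[...,2]>.018)&(L[...,2]<.036)
n,lab,st,c=cv2.connectedComponentsWithStats(cv2.morphologyEx(m.astype(np.uint8),cv2.MORPH_CLOSE,np.ones((17,3),np.uint8)))
i=1+np.argmax(st[1:,4]); M=(lab==i)&m; Q=L[M]; print(st[i],cv2.minAreaRect(Q[:,:2].astype(np.float32)),np.median(Q[:,2]))
w=(im.astype(int).sum(-1)<260)&(u>298)&(u<334)&(v>85)&(v<130)&(L[...,1]>-.023)&(L[...,1]<.023)&(L[...,2]>.028)
vv,uu=np.where(w); k=np.argsort(vv*1000+uu)
for r in range(vv.min(),vv.max()+1):
    s=vv==r
    if s.any(): print(r,uu[s].min(),uu[s].max(),s.sum(),np.median(L[vv[s],uu[s]],axis=0))
print(im[96:122:2,298:334:3].sum(-1))
[s,e]=pickle.load(open("s2.pkl","rb"))
save("s2c",cv2.resize(s["pixels"][285:345,325:395],(700,600),interpolation=cv2.INTER_CUBIC))
E
```

```text
[ 302   68   28   81 1960] ((0.030375026166439056, -0.004412735812366009), (0.03069036267697811, 0.08776578307151794), 89.76434326171875) 0.027043761060724814
100 308 315 8 [ 0.0347 -0.0009  0.0761]
101 299 320 21 [0.0341 0.0017 0.0725]
102 299 324 26 [ 0.0331 -0.0009  0.0733]
103 299 327 26 [ 0.0323 -0.004   0.0711]
104 299 328 19 [ 0.0315 -0.0086  0.0698]
105 299 328 13 [ 0.0309 -0.0117  0.0664]
106 299 328 11 [ 0.0304 -0.0128  0.0606]
107 299 328 11 [ 0.0303 -0.0133  0.0496]
108 299 328 10 [ 0.0296 -0.0024  0.0451]
109 299 328 10 [ 0.0291 -0.0024  0.0386]
110 299 328 8 [ 0.0283 -0.0149  0.0379]
111 299 327 9 [0.0274 0.0095 0.034 ]
112 299 303 5 [0.0263 0.0117 0.0345]
113 299 324 6 [0.0252 0.0112 0.0345]
114 302 326 5 [ 0.0244 -0.0145  0.0338]
115 324 327 4 [ 0.0233 -0.0163  0.0331]
[[282 330 639 614 617 631 619 605 611 597 460 244]
 [275 333 651 634 639 597 634 606 617 602 423 254]
 [277 308 446 340 190 222 304 534 594 616 393 257]
 [244 249 241 238 229 235 219 210 176 404 309 258]
 [239 205 200 265 303 391 235 201 205 218 221 255]
 [274 174 307 343 345 324 350 359 313 182 178 255]
 [266 168 271 472 463 642 359 312 354 168 204 267]
 [259 189 246 606 607 609 627 617 673 151 245 274]
 [244 199 300 605 601 610 612 586 653 289 271 272]
 [264 279 635 599 605 612 607 581 582 254 273 265]
 [266 321 626 602 607 609 610 585 607 441 252 251]
 [262 315 611 603 606 609 604 581 591 593 249 340]
 [259 309 613 606 603 611 603 577 594 569 258 444]]
```

```bash
python3 - <<'E'
from h import *
import pickle
d=pickle.load(open("w2.pkl","rb")); P=cloud(d)
np.set_printoptions(suppress=True,precision=4)
R=P[195:262,296:340].reshape(-1,3); v,u=np.mgrid[195:262,296:340]; u=u.ravel();v=v.ravel()
for lo,hi in((.19,.215),(.215,.225),(.225,.26),(.28,.31)):
    m=(R[:,2]>lo)&(R[:,2]<hi)
    if m.sum()>3: print(lo,m.sum(),"px",u[m].min(),u[m].max(),v[m].min(),v[m].max(),"x",R[m,0].min(),R[m,0].max(),"mean",R[m].mean(0),"zmax",R[m,2].max())
a=np.radians(-2.5);X=np.array([np.cos(a),np.sin(a)]);Y=np.array([-np.sin(a),np.cos(a)])
for x in(-.012,.034):
    t=np.array([.5914,.1599])+x*X-.002*Y; print(t); plan(t[0],t[1],.33,-2.5)
E
```

```text
0.19 308 px 313 322 213 250 x 0.5072390546864078 0.5358387879289797 mean [0.5187 0.1553 0.2088] zmax 0.21499126129435814
0.215 52 px 313 321 214 222 x 0.529561865516752 0.5354152234807811 mean [0.5325 0.1549 0.2161] zmax 0.21802553478402215
0.28 385 px 296 339 250 261 x 0.5271469086413016 0.5326267797492152 mean [0.5298 0.155  0.2946] zmax 0.2972370756415766
[0.5793 0.1584]
shift [ 0.0614 -0.0062 -0.0003] turn z 0.28 at [0.5177 0.1549 0.3297] yaw -2.22 tilt [-0.0001 -0.0003] F [-0.3 -0.5 -1.4] w 0.0212 t 6.4
[0.6253 0.1564]
shift [ 0.1074 -0.0062 -0.0003] turn z 0.28 at [0.5177 0.1549 0.3297] yaw -2.22 tilt [-0.0001 -0.0003] F [-0.3 -0.5 -1.4] w 0.0212 t 6.4
```

```bash
python3 -m pendant '[0.02,-0.002,0,0,0,0.28,0.01, 0.022,-0.002,0,0,0,0,0.01, 0.021,-0.002,0,0,0,0,0.01, 0,0,0,0,0,0,0.01, 0,0,0.03,0,0,0,0.01, 0,0,0.03,0,0,0,0.01, 0,0,0.03,0,0,0,0.01, 0,0,0.025,0,0,0,0.01, 0,0,0.02,0,0,0,0.01, 0,0,0.02,0,0,0,0.01, 0,0,0,0,0,0,0.01, 0,0,0,0,0,0,0.01]'
python3 - <<'E'
from h import *
import pickle
plan(.6273,.1564,.175,-2.5)
s=grab("scene"); d=grab("wrist")
save("c3",np.hstack([cv2.resize(d["pixels"][100:340,200:440],(400,400)),cv2.resize(s["pixels"][265:355,310:400],(400,400),interpolation=cv2.INTER_CUBIC)]))
E
```

```text
clock: 7.6
ee_pos: [0.5807, 0.159, 0.1751]
ee_rot: [[0.999, -0.043, -0.001], [-0.043, -0.999, -0.0], [-0.001, 0.0, -1.0]]
contact_force: [0.4, 0.8, -1.5]
width: 0.0217
gripper_force: 50.0
shift [0.0467 0.0006 0.0001] turn z 0.04 at [0.5807 0.159  0.1751] yaw -2.46 tilt [-0.0005 -0.    ] F [ 0.4  0.8 -1.5] w 0.0217 t 7.6
```

View pics/c3.png

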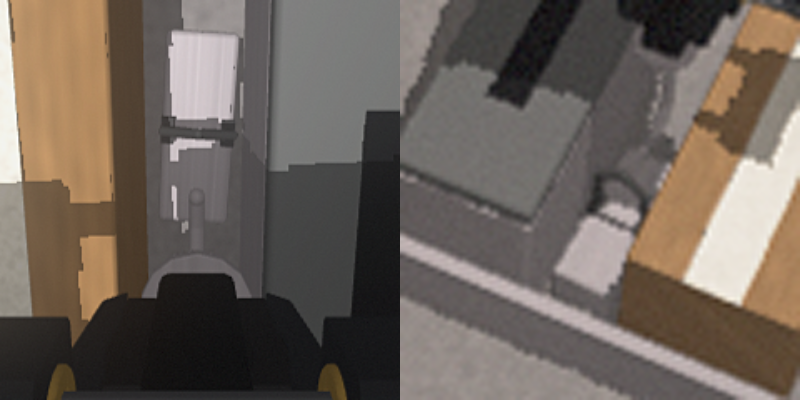

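The left panel is the wrist view: hook tip at (197,195) on line with the handle bow at (198,130). The right panel shows the bow at (620,200) nearly upright, with the hook behind it. I advance through the bow.

```bash
python3 -m pendant '[0.008,0,0,0,0,0,0.01, 0.008,0,0,0,0,0,0.01, 0.008,0,0,0,0,0,0.01, 0.008,0,0,0,0,0,0.01, 0.008,0,0,0,0,0,0.01, 0.006,0,0,0,0,0,0.01, 0,0,0,0,0,0,0.01, 0,0,0,0,0,0,0.01]'
python3 -m pendant '[0,0,-0.006,0,0,0,0.01, 0,0,-0.006,0,0,0,0.01, 0,0,-0.006,0,0,0,0.01, 0,0,-0.005,0,0,0,0.01, 0,0,-0.005,0,0,0,0.01, 0,0,0,0,0,0,0.01, 0,0,0,0,0,0,0.01, 0,0,0,0,0,0,0.01]'
python3 - <<'E'
from h import *
for i in range(3): plan(.6273,.1564,.2,-2.5); grab("wrist")
E
```

```text
clock: 8.5
ee_pos: [0.6269, 0.1576, 0.1744]
ee_rot: [[0.999, -0.042, -0.001], [-0.042, -0.999, -0.0], [-0.001, 0.0, -1.0]]
contact_force: [0.2, -0.2, -1.5]
width: 0.0218
gripper_force: 50.0
clock: 9.3
ee_pos: [0.6266, 0.1576, 0.202]
ee_rot: [[0.999, -0.042, -0.001], [-0.042, -0.999, -0.0], [-0.001, 0.0, -1.0]]
contact_force: [-0.7, -0.7, -6.9]
width: 0.0214
gripper_force: 50.0
shift [0.0008 0.0011 0.002 ] turn z 0.08 at [0.6266 0.1576 0.202 ] yaw -2.42 tilt [-0.0013 -0.0001] F [-0.7 -0.7 -6.9] w 0.0214 t 9.3
shift [0.0007 0.0011 0.0021] turn z 0.08 at [0.6267 0.1576 0.2021] yaw -2.42 tilt [-0.0011 -0.0001] F [ 0.4 -0.5 -6.8] w 0.0217 t 9.35
shift [0.0007 0.0011 0.0021] turn z 0.08 at [0.6267 0.1576 0.2021] yaw -2.42 tilt [-0.001  -0.0001] F [-0.7 -0.8 -5.6] w 0.0216 t 9.4
```

```bash
python3 -m pendant '[0,0,-0.004,0,0,0,0.01, 0,0,-0.007,0,0,0,0.01, 0,0,-0.01,0,0,0,0.01, 0,0,-0.01,0,0,0,0.01, 0,0,-0.01,0,0,0,0.01, 0,0,-0.01,0,0,0,0.01, 0,0,-0.01,0,0,0,0.01, 0,0,-0.01,0,0,0,0.01, 0,0,-0.01,0,0,0,0.01, 0,0,-0.01,0,0,0,0.01, 0,0,-0.01,0,0,0,0.01, 0,0,-0.01,0,0,0,0.01, 0,0,-0.01,0,0,0,0.01, 0,0,-0.01,0,0,0,0.01, 0,0,-0.01,0,0,0,0.01, 0,0,-0.007,0,0,0,0.01, 0,0,-0.004,0,0,0,0.01, 0,0,0,0,0,0,0.01, 0,0,0,0,0,0,0.01]'
python3 - <<'E'
from h import *
import pickle
plan(.53,-.119,.353,-2.1)
D={n:grab(n) for n in("side","wrist","scene")}; pickle.dump(D,open("d4.pkl","wb"))
save("c4",np.hstack([cv2.resize(D["wrist"]["pixels"][100:340,200:440],(400,400)),D["side"]["pixels"][130:430,130:430][:, :, :].copy() if 0 else cv2.resize(D["side"]["pixels"][130:380,140:390],(400,400))]))
E
```

```text
clock: 11.35
ee_pos: [0.6268, 0.1576, 0.3543]
ee_rot: [[0.999, -0.042, -0.001], [-0.042, -0.999, -0.0], [-0.001, 0.0, -1.0]]
contact_force: [-0.4, -0.2, -5.8]
width: 0.0217
gripper_force: 50.0
shift [-0.0866  0.2799  0.0013] turn z -0.32 at [0.6268 0.1576 0.3543] yaw -2.42 tilt [-0.0007 -0.0001] F [-0.4 -0.2 -5.8] w 0.0217 t 11.35
```

View pics/c4.png

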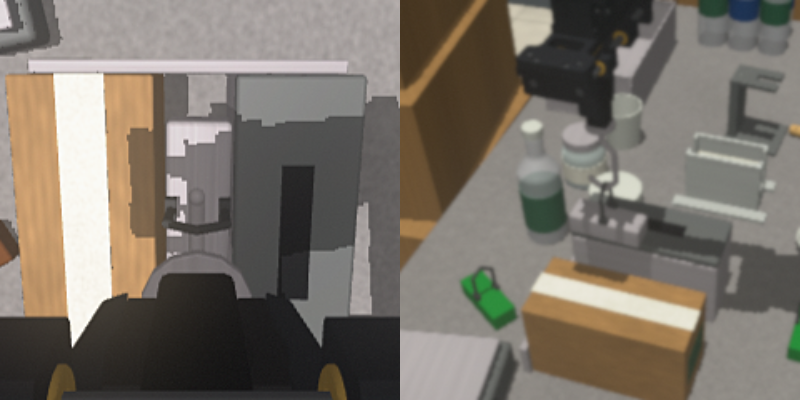

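Left panel (wrist): the weight hangs level on the hook at (198,180). The right panel confirms it is upright and clear above the bin and carton. Next: weight pose relative to the TCP, and the magazine position from the wrist views.

```bash
python3 - <<'E'
from h import *
import pickle
np.set_printoptions(suppress=True,precision=4)
for f in("w1.pkl","w2.pkl"):
    P=cloud(pickle.load(open(f,"rb")));R=P.reshape(-1,3)
    m=(R[:,2]>.088)&(R[:,2]<.1)&(np.abs(R[:,0]-.53)<.075)&(np.abs(R[:,1]+.12)<.045)
    Q=R[m];print(f,len(Q),cv2.minAreaRect(Q[:,:2].astype(np.float32)),np.median(Q[:,2]),"y",np.percentile(Q[:,1],[1,99]))
D=pickle.load(open("d4.pkl","rb"))
P=cloud(D["wrist"]);R=P.reshape(-1,3)
m=(R[:,2]>.172)&(R[:,2]<.192)&(np.abs(R[:,0]-.625)<.06)&(np.abs(R[:,1]-.157)<.03)
Q=R[m];print("wt",len(Q),cv2.minAreaRect(Q[:,:2].astype(np.float32)),np.median(Q[:,2]))
c=np.polyfit(Q[:,0]-.625,Q[:,2],1);print("slope x",c)
m2=(R[:,2]>.195)&(R[:,2]<.32)&(np.abs(R[:,0]-.625)<.06)&(np.abs(R[:,1]-.157)<.02)
Q=R[m2];print("tip",Q[Q[:,2]<.26].max(0),Q[Q[:,2]>.31-.02].max(0))
E
```

```text
w1.pkl 2807 ((0.5319451093673706, -0.12124060839414597), (0.05992458760738373, 0.11834068596363068), 87.90868377685547) 0.0935620768761879 y [-0.1522 -0.0921]
w2.pkl 2419 ((0.531912624835968, -0.12110184133052826), (0.05997326970100403, 0.11798867583274841), 87.88771057128906) 0.09354025711318997 y [-0.1508 -0.0904]
wt 2536 ((0.6321643590927124, 0.15608656406402588), (0.03399655222892761, 0.07469336688518524), 86.75872802734375) 0.18498223755445403
slope x [0.0037 0.1848]
tip [0.6451 0.1728 0.2426] [0.6419 0.1734 0.32  ]
```

```bash
python3 -m pendant '[-0.00125,0.0041,0,0,0,-0.8,0.01, -0.0025,0.0083,0,0,0,0,0.01, -0.00375,0.0124,0,0,0,0,0.01, -0.005,0.0165,0,0,0,0,0.01, -0.005,0.0165,0,0,0,0,0.01, -0.005,0.0165,0,0,0,0,0.01, -0.005,0.0165,0,0,0,0,0.01, -0.005,0.0165,0,0,0,0,0.01, -0.005,0.0165,0,0,0,0,0.01, -0.005,0.0165,0,0,0,0,0.01, -0.005,0.0165,0,0,0,0,0.01, -0.005,0.0165,0,0,0,0,0.01, -0.005,0.0165,0,0,0,0,0.01, -0.005,0.0165,0,0,0,0,0.01, -0.005,0.0165,0,0,0,0,0.01, -0.005,0.0165,0,0,0,0,0.01, -0.005,0.0165,0,0,0,0,0.01, -0.00375,0.0124,0,0,0,0,0.01, -0.0025,0.0083,0,0,0,0,0.01, -0.00125,0.0041,0,0,0,0,0.01]'
python3 -m pendant '[0,0,0.01,0,0,0,0.01, 0,0,0.01,0,0,0,0.01, 0,0,0.01,0,0,0,0.01, 0,0,0.005,0,0,0,0.01, 0,0,0,0,0,0,0.01, 0,0,0,0,0,0,0.01, 0,0,0,0,0,0,0.01]'
cat > wm.py <<'E'
from h import *
np.set_printoptions(suppress=True,precision=4)
plan(.5343,-.1201,.275,-1.6)
z=monitor.state()["ee_pos"][2]-.130-.068+.028
d=grab("wrist");P=cloud(d);R=P.reshape(-1,3)
m=(abs(R[:,2]-z)<.008)&(np.abs(R[:,0]-.54)<.06)&(np.abs(R[:,1]+.12)<.025)
Q=R[m];r=cv2.minAreaRect(Q[:,:2].astype(np.float32));print("wt",len(Q),r,np.median(Q[:,2]),"xmax",np.percentile(Q[:,0],99.5),"ymed",Q[:,1].min()/2+Q[:,1].max()/2)
if z>.11:
    m=(R[:,2]>.088)&(R[:,2]<.1)&(np.abs(R[:,0]-.53)<.075)&(np.abs(R[:,1]+.12)<.045)
    Q=R[m];print("mag",len(Q),cv2.minAreaRect(Q[:,:2].astype(np.float32)))
E
python3 wm.py
```

```text
clock: 13.5
ee_pos: [0.5338, -0.1213, 0.3548]
ee_rot: [[1.0, -0.029, 0.0], [-0.029, -1.0, 0.0], [0.0, -0.0, -1.0]]
contact_force: [0.6, 0.5, -6.6]
width: 0.0217
gripper_force: 50.0
clock: 14.2
ee_pos: [0.5344, -0.1205, 0.3203]
ee_rot: [[1.0, -0.028, 0.001], [-0.028, -1.0, -0.0], [0.001, 0.0, -1.0]]
contact_force: [0.1, 0.7, -5.7]
width: 0.0215
gripper_force: 50.0
shift [-0.0001 -0.0004  0.0453] turn z -0.01 at [ 0.5344 -0.1205  0.3203] yaw -1.61 tilt [ 0.0009 -0.0004] F [ 0.1  0.7 -5.7] w 0.0215 t 14.2
wt 2527 ((0.5405316948890686, -0.12155434489250183), (0.03400452435016632, 0.07503240555524826), 87.61726379394531) 0.15117797590311394 xmax 0.5781044126628165 ymed -0.12153033758303665
mag 1423 ((0.5340713262557983, -0.12145617604255676), (0.058105189353227615, 0.1129874587059021), 88.16149139404297)
```

```bash
python3 -m pendant '[0,0,0.005,0,0,0,0.01, 0,0,0.008,0,0,0,0.01, 0,0,0.008,0,0,0,0.01, 0,0,0.008,0,0,0,0.01, 0,0,0.006,0,0,0,0.01, 0,0,0.004,0,0,0,0.01, 0,0,0.002,0,0,0,0.01, 0,0,0,0,0,0,0.01, 0,0,0,0,0,0,0.01]'
python3 wm.py
python3 -m pendant '[0,0,0.002,0,0,0,0.01, 0,0,0.002,0,0,0,0.01, 0,0,0.002,0,0,0,0.01, 0,0,0.002,0,0,0,0.01, 0,0,0,0,0,0,0.01, 0,0,0,0,0,0,0.01]'
```

```text
clock: 15.15
ee_pos: [0.5342, -0.1206, 0.2791]
ee_rot: [[1.0, -0.028, 0.001], [-0.028, -1.0, -0.0], [0.001, 0.0, -1.0]]
contact_force: [-1.0, 0.8, -5.1]
width: 0.0216
gripper_force: 50.0
shift [ 0.0001 -0.0005  0.0041] turn z -0.02 at [ 0.5342 -0.1206  0.2791] yaw -1.62 tilt [ 0.0005 -0.0003] F [-1.   0.8 -5.1] w 0.0216 t 15.15
wt 2524 ((0.5402734279632568, -0.12153653800487518), (0.03404444083571434, 0.07456696033477783), 87.5992431640625) 0.10984435054147185 xmax 0.5775733910391819 ymed -0.12157942773675645
clock: 15.8
ee_pos: [0.534, -0.1204, 0.2706]
ee_rot: [[1.0, -0.028, -0.0], [-0.028, -1.0, 0.0], [-0.0, -0.0, -1.0]]
contact_force: [-0.3, -0.4, -5.4]
width: 0.0218
gripper_force: 50.0
```

```bash
python3 -m pendant '[0,0,0.0015,0,0,0,0.01, 0,0,0.0015,0,0,0,0.01, 0,0,0,0,0,0,0.01]'; python3 -m pendant '[0,0,0.0015,0,0,0,0.01, 0,0,0.0015,0,0,0,0.01, 0,0,0,0,0,0,0.01]';python3 wm.py
```

```text
clock: 16.1
ee_pos: [0.5339, -0.1204, 0.2674]
ee_rot: [[1.0, -0.028, -0.0], [-0.028, -1.0, 0.0], [-0.0, -0.0, -1.0]]
contact_force: [-0.5, 0.2, -6.3]
width: 0.0214
gripper_force: 50.0
clock: 16.4
ee_pos: [0.5339, -0.1204, 0.2644]
ee_rot: [[1.0, -0.028, -0.0], [-0.028, -1.0, 0.0], [-0.0, -0.0, -1.0]]
contact_force: [-0.4, 0.4, -6.1]
width: 0.0217
gripper_force: 50.0
shift [ 0.0004 -0.0003 -0.0106] turn z -0.02 at [ 0.5339 -0.1204  0.2644] yaw -1.62 tilt [-0.0005  0.0002] F [-0.4  0.4 -6.1] w 0.0217 t 16.4
wt 3326 ((0.542662501335144, -0.11999818682670593), (0.04999176412820816, 0.09736417979001999), 89.9977798461914) 0.0948672530095174 xmax 0.5909272395006745 ymed -0.11999724833874889
```

```bash
python3 - <<'E'
from h import *
import pickle
for f in("w1.pkl","w2.pkl"):
    P=cloud(pickle.load(open(f,"rb")));R=P.reshape(-1,3)
    m=(np.abs(R[:,0]-.532)<.03)&(np.abs(R[:,1]+.1212)<.02)
    print(f,m.sum(),np.round(np.percentile(R[m,2],[5,25,50,75,95]),4))
d=grab("wrist");P=cloud(d);R=P.reshape(-1,3)
m=(np.abs(R[:,0]-.56)<.012)&(np.abs(R[:,1]+.1212)<.014)
print("wt top",m.sum(),np.round(np.percentile(R[m,2],[5,25,50,75,95]),4))
E
python3 -m pendant '[0,0,0.0015,0,0,0,0.01, 0,0,0,0,0,0,0.01]'
```

```text
w1.pkl 1887 [0.0617 0.0624 0.063  0.0635 0.0643]
w2.pkl 1049 [0.0618 0.0625 0.0631 0.0637 0.0644]
wt top 16597 [0.0965 0.3308 0.3484 0.3529 0.3554]
clock: 16.7
ee_pos: [0.534, -0.1204, 0.263]
ee_rot: [[1.0, -0.028, -0.0], [-0.028, -1.0, 0.0], [-0.0, -0.0, -1.0]]
contact_force: [-0.9, 0.2, -6.0]
width: 0.0219
gripper_force: 50.0
```

The stack top is actually at about 0.0635, so it is already part-way down. I keep lowering.

```bash
python3 -m pendant '[0,0,0.001,0,0,0,0.01, 0,0,0.001,0,0,0,0.01, 0,0,0,0,0,0,0.01]'; python3 -m pendant '[0,0,0.001,0,0,0,0.01, 0,0,0.001,0,0,0,0.01, 0,0,0,0,0,0,0.01]'; python3 -m pendant '[0,0,0.001,0,0,0,0.01, 0,0,0.001,0,0,0,0.01, 0,0,0,0,0,0,0.01]'
```

```text
clock: 17.0
ee_pos: [0.5339, -0.1204, 0.261]
ee_rot: [[1.0, -0.028, -0.0], [-0.028, -1.0, 0.0], [-0.0, -0.0, -1.0]]
contact_force: [-0.4, -0.4, -6.4]
width: 0.022
gripper_force: 50.0
clock: 17.3
ee_pos: [0.5345, -0.1207, 0.2599]
ee_rot: [[1.0, -0.028, 0.001], [-0.028, -1.0, -0.001], [0.001, 0.001, -1.0]]
contact_force: [-0.1, -0.4, -2.6]
width: 0.022
gripper_force: 50.0
clock: 17.6
ee_pos: [0.5341, -0.1205, 0.2573]
ee_rot: [[1.0, -0.028, 0.0], [-0.028, -1.0, -0.0], [0.0, 0.0, -1.0]]
contact_force: [0.2, 0.6, -0.8]
width: 0.0218
gripper_force: 50.0
```

```bash
python3 -m pendant '[0,0,0.004,0,0,0,0.01, 0,0,0.006,0,0,0,0.01, 0,0,0.006,0,0,0,0.01, 0,0,0.006,0,0,0,0.01, 0,0,0.005,0,0,0,0.01, 0,0,0.003,0,0,0,0.01, 0,0,0,0,0,0,0.01]'; python3 -m pendant '[0,0,0.002,0,0,0,0.01, 0,0,0.002,0,0,0,0.01, 0,0,0,0,0,0,0.01]'; python3 -m pendant '[0,0,0.002,0,0,0,0.01, 0,0,0.002,0,0,0,0.01, 0,0,0,0,0,0,0.01]'
python3 - <<'E'
from h import *
s=grab("scene");e=grab("side")
save("c5",np.hstack([cv2.resize(s["pixels"][185:285,225:325],(400,400),interpolation=cv2.INTER_CUBIC),cv2.resize(e["pixels"][165:275,290:400],(400,400),interpolation=cv2.INTER_CUBIC)]))
E
```

```text
clock: 18.3
ee_pos: [0.5338, -0.1203, 0.2266]
ee_rot: [[1.0, -0.028, -0.001], [-0.028, -1.0, 0.0], [-0.001, -0.0, -1.0]]
contact_force: [-0.5, -0.5, -1.7]
width: 0.0216
gripper_force: 50.0
clock: 18.6
ee_pos: [0.534, -0.1204, 0.2231]
ee_rot: [[1.0, -0.028, -0.0], [-0.028, -1.0, 0.0], [-0.0, -0.0, -1.0]]
contact_force: [0.1, 0.1, -1.0]
width: 0.0219
gripper_force: 50.0
clock: 18.9
ee_pos: [0.5345, -0.1207, 0.2195]
ee_rot: [[1.0, -0.028, 0.001], [-0.028, -1.0, -0.001], [0.001, 0.001, -1.0]]
contact_force: [0.9, -0.5, 0.3]
width: 0.0215
gripper_force: 50.0
```

View pics/c5.png

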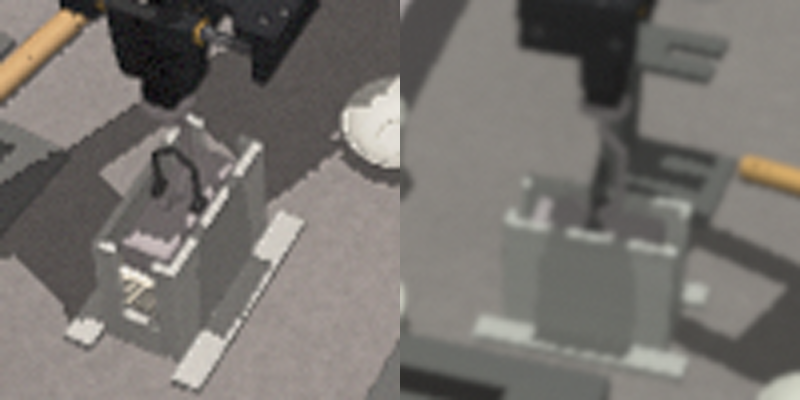

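Left (scene): the weight lies level inside the magazine, the bow is up at (178,175) and the hook is in it. Right (side): the rod stands in the magazine. The hook has just reached the block, so I press.

```bash
python3 -m pendant '[0,0,0.002,0,0,0,0.01, 0,0,0.003,0,0,0,0.01, 0,0,0.003,0,0,0,0.01, 0,0,0.003,0,0,0,0.01, 0,0,0,0,0,0,0.01]'; python3 -m pendant '[0,0,0.003,0,0,0,0.01, 0,0,0.003,0,0,0,0.01, 0,0,0.002,0,0,0,0.01, 0,0,0,0,0,0,0.01]'; python3 -m pendant '[0,0,0.001,0,0,0,0.01, 0,0,0,0,0,0,0.01]'; python3 -m pendant '[0,0,0.001,0,0,0,0.01, 0,0,0,0,0,0,0.01]'
```

```text
clock: 19.5
ee_pos: [0.5336, -0.1203, 0.2074]
ee_rot: [[1.0, -0.028, -0.001], [-0.028, -1.0, 0.001], [-0.001, -0.001, -1.0]]
contact_force: [-0.0, 0.1, 1.0]
width: 0.0217
gripper_force: 50.0
clock: 19.9
ee_pos: [0.5337, -0.1203, 0.1995]
ee_rot: [[1.0, -0.028, -0.001], [-0.028, -1.0, 0.0], [-0.001, -0.0, -1.0]]
contact_force: [-0.1, 0.2, -0.6]
width: 0.0219
gripper_force: 50.0
clock: 20.1
ee_pos: [0.5341, -0.1205, 0.1991]
ee_rot: [[1.0, -0.028, 0.0], [-0.028, -1.0, 0.0], [0.0, -0.0, -1.0]]
contact_force: [0.9, -0.4, -1.3]
width: 0.0214
gripper_force: 50.0
clock: 20.3
ee_pos: [0.5343, -0.1206, 0.1987]
ee_rot: [[1.0, -0.028, 0.001], [-0.028, -1.0, -0.0], [0.001, 0.0, -1.0]]
contact_force: [-0.6, 0.6, 3.5]
width: 0.0215
gripper_force: 50.0
```

```bash
for i in 1; do python3 -m pendant '[0,0,0.001,0,0,0,0.01, 0,0,0,0,0,0,0.01]'; done; python3 -m pendant '[0,0,0.001,0,0,0,0.01, 0,0,0,0,0,0,0.01]'; python3 -m pendant '[0,0,0.001,0,0,0,0.01, 0,0,0,0,0,0,0.01]'
```

```text
clock: 20.5
ee_pos: [0.5345, -0.1206, 0.1985]
ee_rot: [[1.0, -0.028, 0.001], [-0.028, -1.0, -0.001], [0.001, 0.001, -1.0]]
contact_force: [-2.4, 0.9, 9.0]
width: 0.0213
gripper_force: 50.0
clock: 20.7
ee_pos: [0.5347, -0.1207, 0.1983]
ee_rot: [[1.0, -0.028, 0.002], [-0.028, -1.0, -0.001], [0.002, 0.001, -1.0]]
contact_force: [-2.9, 2.0, 13.5]
width: 0.0216
gripper_force: 50.0
clock: 20.9
ee_pos: [0.535, -0.1207, 0.1982]
ee_rot: [[1.0, -0.028, 0.002], [-0.028, -1.0, -0.001], [0.002, 0.001, -1.0]]
contact_force: [-6.0, 3.3, 18.5]
width: 0.0213
gripper_force: 50.0
```

The stack bottomed out at TCP z 0.1985 (40 + 28 + 130 mm, as expected) with about 19 N. I unload, then withdraw the hook along -x.

```bash
python3 -m pendant '[0,0,-0.003,0,0,0,0.01, 0,0,-0.003,0,0,0,0.01, 0,0,-0.004,0,0,0,0.01, 0,0,-0.003,0,0,0,0.01, 0,0,0,0,0,0,0.01, 0,0,0,0,0,0,0.01]'; python3 -m pendant '[-0.004,0,0,0,0,0,0.01, -0.006,0,0,0,0,0,0.01, -0.006,0,0,0,0,0,0.01, -0.006,0,0,0,0,0,0.01, 0,0,0,0,0,0,0.01]'
python3 - <<'E'
from h import *
s=grab("scene");e=grab("side")
save("c6",np.hstack([cv2.resize(s["pixels"][185:285,225:325],(400,400),interpolation=cv2.INTER_CUBIC),cv2.resize(e["pixels"][165:275,290:400],(400,400),interpolation=cv2.INTER_CUBIC)]))
E
```

```text
clock: 21.5
ee_pos: [0.534, -0.1204, 0.208]
ee_rot: [[1.0, -0.028, -0.0], [-0.028, -1.0, 0.0], [-0.0, -0.0, -1.0]]
contact_force: [-0.3, -0.2, -0.6]
width: 0.0217
gripper_force: 50.0
clock: 22.0
ee_pos: [0.5112, -0.1198, 0.2082]
ee_rot: [[1.0, -0.029, -0.0], [-0.029, -1.0, 0.0], [-0.0, -0.0, -1.0]]
contact_force: [1.1, 0.2, -2.0]
width: 0.0219
gripper_force: 50.0
```

View pics/c6.png

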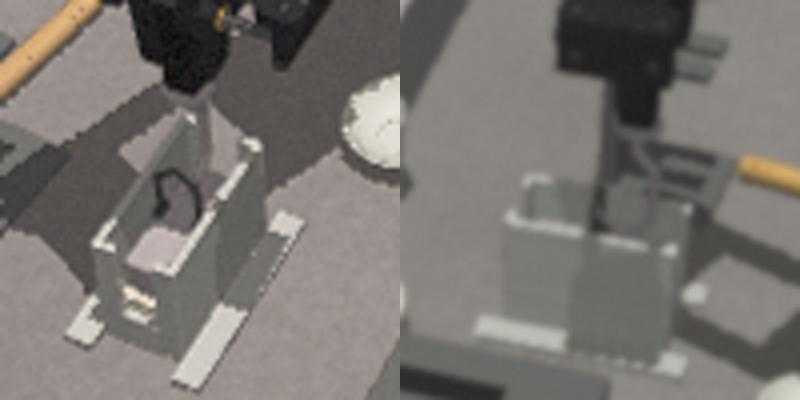

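Left: the weight is deep and level, with the bow at (178,195). Right: the rod is leaving towards the -x end slot. I continue, watching the forces.

```bash
python3 -m pendant '[-0.006,0,0,0,0,0,0.01, -0.006,0,0,0,0,0,0.01, -0.006,0,0,0,0,0,0.01]'; python3 -m pendant '[-0.006,0,0,0,0,0,0.01, -0.006,0,0,0,0,0,0.01, -0.006,0,0,0,0,0,0.01]';  python3 -m pendant '[-0.01,0,0,0,0,0,0.01, -0.01,0,0,0,0,0,0.01, -0.01,0,0,0,0,0,0.01, -0.01,0,0,0,0,0,0.01, 0,0,0,0,0,0,0.01]'
```

```text
clock: 22.4
ee_pos: [0.4935, -0.1192, 0.2081]
ee_rot: [[1.0, -0.028, -0.0], [-0.028, -1.0, 0.0], [-0.0, -0.0, -1.0]]
contact_force: [0.9, -0.2, -0.7]
width: 0.0215
gripper_force: 50.0
clock: 22.7
ee_pos: [0.4755, -0.1188, 0.2082]
ee_rot: [[1.0, -0.028, 0.0], [-0.028, -1.0, -0.0], [0.0, 0.0, -1.0]]
contact_force: [0.2, -0.3, -0.7]
width: 0.0216
gripper_force: 50.0
clock: 23.2
ee_pos: [0.4349, -0.1175, 0.2082]
ee_rot: [[1.0, -0.029, -0.0], [-0.029, -1.0, 0.0], [-0.0, -0.0, -1.0]]
contact_force: [0.1, 0.4, -1.6]
width: 0.0213
gripper_force: 50.0
```

```bash
python3 -m pendant '[0,0,0,0,0,3.75,0.01, 0,0,0,0,0,3.75,0.01, 0.0033,0.0204,0,0,0,0,0.01, 0.0033,0.0204,0,0,0,0,0.01, 0.0033,0.0204,0,0,0,0,0.01, 0.0033,0.0204,0,0,0,0,0.01, 0.0033,0.0204,0,0,0,0,0.01, 0.0033,0.0204,0,0,0,0,0.01, 0.0033,0.0204,0,0,0,0,0.01, 0.0033,0.0204,0,0,0,0,0.01, 0,0,0.013,0,0,0,0.01, 0,0,0.013,0,0,0,0.01, 0,0,0.012,0,0,0,0.01, 0,0,0,0,0,0,0.01]'
python3 - <<'E'
from h import *
np.set_printoptions(suppress=True,precision=4)
plan(.505,-.2913,.170,-9.1)
d=grab("wrist");P=cloud(d);R=P.reshape(-1,3)
m=(R[:,2]>.118)&(R[:,2]<.1285)&(R[:,0]>.475)&(R[:,0]<.6)&(np.abs(R[:,1]+.29)<.05)
Q=R[m];print("plate",len(Q),cv2.minAreaRect(Q[:,:2].astype(np.float32)),np.median(Q[:,2]))
m=(R[:,2]>.128)&(R[:,2]<.145)&(np.abs(R[:,0]-.435)<.04)&(np.abs(R[:,1]+.283)<.03)
Q=R[m];print("disc",len(Q),Q.max(0),Q.min(0), np.median(Q,0))
save("w7",d["pixels"][0:400,80:600])
E
```

```text
clock: 24.6
ee_pos: [0.435, -0.2809, 0.1673]
ee_rot: [[0.987, -0.158, -0.004], [-0.158, -0.987, 0.004], [-0.004, -0.003, -1.0]]
contact_force: [-0.2, -0.1, -0.1]
width: 0.0215
gripper_force: 50.0
shift [ 0.0707 -0.0008 -0.0027] turn z 0.02 at [ 0.435  -0.2809  0.1673] yaw -9.08 tilt [-0.0037  0.004 ] F [-0.2 -0.1 -0.1] w 0.0215 t 24.6
plate 19232 ((0.5180066227912903, -0.29336264729499817), (0.056202374398708344, 0.08015846461057663), 83.00081634521484) 0.12397533111039677
disc 1042 [ 0.4501 -0.2654  0.145 ] [ 0.4332 -0.2978  0.1285] [ 0.445  -0.2832  0.1333]
```

View pics/w7.png

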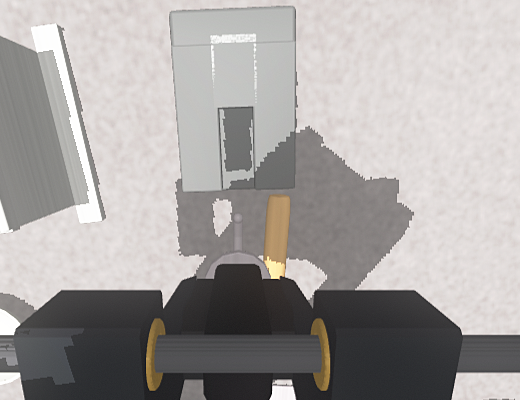

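The slot is visible at (237,140), ahead of the hook tip at (238,215), and the spatula at (278,235) is clear below. I enter the slot along its axis, then lower.

```bash
python3 -m pendant '[0,0.0014,-0.002,0,0,0,0.01, 0.0101,-0.0004,0,0,0,0,0.01, 0.0101,-0.0004,0,0,0,0,0.01, 0.0101,-0.0004,0,0,0,0,0.01, 0.0101,-0.0003,0,0,0,0,0.01, 0,0,0,0,0,0,0.01]'; python3 -m pendant '[0.0101,-0.0004,0,0,0,0,0.01, 0.0101,-0.0004,0,0,0,0,0.01, 0.0101,-0.0003,0,0,0,0,0.01, 0,0,0,0,0,0,0.01, 0,0,0,0,0,0,0.01]'; python3 -m pendant '[0,0,0.002,0,0,0,0.01, 0,0,0.002,0,0,0,0.01, 0,0,0,0,0,0,0.01, 0,0,0,0,0,0,0.01]'
```

```text
clock: 25.25
ee_pos: [0.4776, -0.2895, 0.1723]
ee_rot: [[0.987, -0.158, 0.001], [-0.158, -0.987, -0.0], [0.001, 0.0, -1.0]]
contact_force: [0.7, -1.0, -1.1]
width: 0.0216
gripper_force: 50.0
clock: 25.75
ee_pos: [0.5064, -0.2929, 0.172]
ee_rot: [[0.987, -0.158, -0.0], [-0.158, -0.987, 0.0], [-0.001, -0.0, -1.0]]
contact_force: [-0.1, 0.6, -1.6]
width: 0.0217
gripper_force: 50.0
clock: 26.15
ee_pos: [0.5061, -0.293, 0.1681]
ee_rot: [[0.987, -0.159, -0.0], [-0.159, -0.987, 0.0], [-0.0, -0.0, -1.0]]
contact_force: [0.0, 0.0, -2.0]
width: 0.0218
gripper_force: 50.0
```

```bash
python3 -m pendant '[-0.001,-0.0013,0.001,0,0,0,0.01, 0,0,0.002,0,0,0,0.01, 0,0,0,0,0,0,0.01]'; python3 -m pendant '[0,0,0.001,0,0,0,0.01, 0,0,0,0,0,0,0.01]'; python3 -m pendant '[0,0,0.001,0,0,0,0.01, 0,0,0,0,0,0,0.01, 0,0,0,0,0,0,0.01]'
```

```text
clock: 26.45
ee_pos: [0.5053, -0.2914, 0.1649]
ee_rot: [[0.987, -0.158, -0.0], [-0.158, -0.987, 0.0], [-0.0, -0.0, -1.0]]
contact_force: [-0.2, -0.3, -0.6]
width: 0.0217
gripper_force: 50.0
clock: 26.65
ee_pos: [0.5055, -0.2916, 0.1641]
ee_rot: [[0.987, -0.159, -0.0], [-0.159, -0.987, 0.0], [-0.0, -0.0, -1.0]]
contact_force: [0.2, 0.5, -1.5]
width: 0.0214
gripper_force: 50.0
clock: 26.95
ee_pos: [0.5055, -0.2916, 0.1632]
ee_rot: [[0.987, -0.158, -0.0], [-0.158, -0.987, 0.0], [-0.0, -0.0, -1.0]]
contact_force: [-0.3, 0.1, -0.7]
width: 0.0215
gripper_force: 50.0
```

```bash
python3 -m pendant '[0,0,0.001,0,0,0,0.01, 0,0,0,0,0,0,0.01]'; python3 -m pendant '[0,0,0.001,0,0,0,0.01, 0,0,0,0,0,0,0.01, 0,0,0,0,0,0,0.01]'
```

```text
clock: 27.15
ee_pos: [0.5056, -0.2916, 0.1631]
ee_rot: [[0.987, -0.158, 0.0], [-0.158, -0.987, -0.0], [0.0, 0.0, -1.0]]
contact_force: [-2.1, 1.3, 4.2]
width: 0.0217
gripper_force: 50.0
clock: 27.45
ee_pos: [0.5056, -0.2916, 0.163]
ee_rot: [[0.987, -0.158, 0.0], [-0.158, -0.987, -0.0], [0.0, 0.0, -1.0]]
contact_force: [-5.0, 3.1, 11.7]
width: 0.0219
gripper_force: 50.0
```

The disc rests on the plate. I ease off, open and retreat upward.

```bash
python3 -m pendant '[0,0,-0.0015,0,0,0,0.01, 0,0,0,0,0,0,0.01, 0,0,0,0,0,0,0.025, 0,0,0,0,0,0,0.04, 0,0,0,0,0,0,0.06, 0,0,0,0,0,0,0.06, 0,0,0,0,0,0,0.06]' 10 && python3 -m pendant '[0,0,-0.01,0,0,0,0.06, 0,0,-0.02,0,0,0,0.06, 0,0,-0.03,0,0,0,0.06, 0,0,-0.04,0,0,0,0.06, 0,0,-0.04,0,0,0,0.06, -0.03,0,-0.01,0,0,0,0.06, -0.04,0,0,0,0,0,0.06, -0.04,0,0,0,0,0,0.06, 0,0,0,0,0,0,0.06, 0,0,0,0,0,0,0.06]'
python3 - <<'E'
from h import *
import pickle
s=grab("scene");e=grab("side");d=grab("wrist"); np.set_printoptions(suppress=True,precision=4)
f=lambda im,u,v,w,h:cv2.resize(im[v:v+h,u:u+w],(400,300),interpolation=cv2.INTER_CUBIC)
save("c8",np.vstack([np.hstack([f(s["pixels"],180,165,140,105),f(e["pixels"],300,140,140,105)]),np.hstack([f(s["pixels"],180,150,280,210),cv2.resize(d["pixels"],(400,300))])]))
R=cloud(d).reshape(-1,3)
m=(np.abs(R[:,0]-.545)<.02)&(np.abs(R[:,1]+.1212)<.014)&(R[:,2]<.09); print("wt top",m.sum(),np.percentile(R[m,2],[5,25,50,75,95]) if m.sum() else 0)
m=(np.abs(R[:,0]-.505)<.03)&(np.abs(R[:,1]+.29)<.02)&(R[:,2]>.19)&(R[:,2]<.215);Q=R[m];print("handle",len(Q),cv2.minAreaRect(Q[:,:2].astype(np.float32)) if len(Q)>5 else 0, np.median(Q[:,2]))
E
```

```text
clock: 28.15
ee_pos: [0.5055, -0.2916, 0.1626]
ee_rot: [[0.987, -0.159, -0.0], [-0.159, -0.987, 0.0], [-0.0, -0.0, -1.0]]
contact_force: [-0.1, 0.4, 0.2]
width: 0.0546
gripper_force: 0.0
clock: 29.15
ee_pos: [0.3969, -0.2744, 0.3139]
ee_rot: [[0.987, -0.16, 0.002], [-0.16, -0.987, -0.002], [0.002, 0.001, -1.0]]
contact_force: [-0.3, 0.8, 0.0]
width: 0.0596
gripper_force: 0.0
wt top 1086 [0.0657 0.0665 0.0671 0.0678 0.0745]
handle 1395 ((0.5035099983215332, -0.29191407561302185), (0.022052230313420296, 0.024126991629600525), 81.00126647949219) 0.2006059233883181
```

View pics/c8.png

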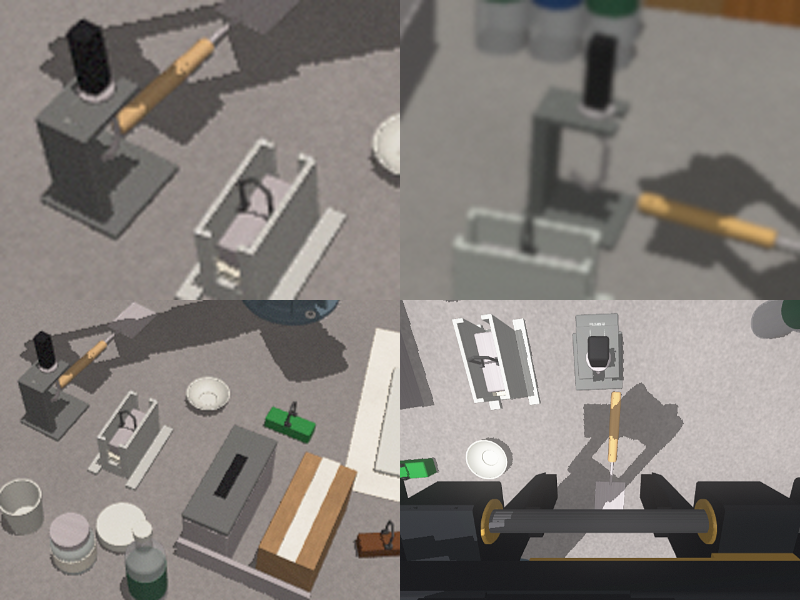

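The weight's top is at 67 mm (68 mm nominal), level in the magazine at (250,215). The rod hangs upright in its slot (92,60) at its original pose, and the other things are unmoved. I hand in the job.

```bash
python3 -c "
from bench import job
print(job.close_job())"
```

```text
the job is handed in; nothing more can be done
None
```

The job is handed in after about 29 s of robot time: the weight lies level in the magazine, pressed to the firm stop with about 19 N, the rod hangs upright in its stand slot, and the other things look unmoved.

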